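# Close up the shoe repair case

## Task

Close up the cobbler's repair case: first push the upright yellow tool flap all the way down over its compartment, and only then swing the green lid gently over it until it is fully shut, without slamming. Push with the fingertips or the outside of the fingers on the outer (painted) faces only; grip nothing and do not work on the lined inside of the flap or lid. Leave the jar, tin and glue bottle where they stand.

Things in the scene. Friction and masses are not known exactly. Their poses are not given: they have to be found in the camera images.
- case: Open wooden repair case, fixed to the bench, 280 mm along its x, 210 mm along its y, 80 mm high, walls 10 mm. Origin: centre of its underside, z up. The lid is hinged on the rim of its +y side, the tool flap inside it nearer its -y side; both hinge lines run along the case's x. Only the flap and lid stand above its rim
- flap (a joint): Hinge of the yellow tool flap, rad: 0 = folded down, level inside the case; about 1.57 = upright (starts 1.35 to 1.7); stops at 0 and 1.8. It folds from upright towards the case's +y, towards the lid's hinge. A friction hinge: it stays where it is left and needs about 0.05 to 0.35 N m (at most about 4 N at flap_push) to move
- flap_hinge (a point): Middle of the flap's hinge line, in the case frame at (0, -55, 60) mm. It turns with the flap: its y runs along the flap to the free edge, its z out of the yellow outer face. The flap is 240 mm along x, 125 mm from hinge to free edge, 6 mm thick; folded down, its outer face is on top, 14 mm below the case's rim.
- flap_push (a point): Point on the yellow outer face of the flap, on its middle line, 90 mm from the hinge line. This face looks to the case's -y while the flap is upright and up when it is down
- flap_lining (a point): Centre of the grey lining on the flap's inner face (towards the lid while upright): 216 by 100 mm, 3 mm thick, its edges 12 mm in from the flap's, with an awl and a screwdriver strapped on that stand 25 mm off the flap. Not to be pushed or gripped
- lid (a joint): Hinge of the green lid, rad: 0 = shut flat on the rim, 1.57 = straight up; starts open at 1.5 to 1.85; stops at 0 and 1.95. A friction hinge: it stays where it is left and needs about 0.1 to 0.7 N m (at most about 5 N at lid_push) to move
- lid_hinge (a point): Middle of the lid's hinge line, in the case frame at (0, 105, 80) mm. It turns with the lid: its -y runs along the lid to the free edge, its z out of the green outer face. The lid is 280 mm along x, 210 mm from hinge to free edge, 8 mm thick; its free edge stands 290 mm above the bench when upright.
- lid_push (a point): Point on the green outer face of the lid, on its middle line, 160 mm from the hinge line. This face looks to the case's +y, away from the case, while the lid is open, and up when it is shut
- lid_lining (a point): Centre of the cork lining on the lid's inner face: 250 by 180 mm, 3 mm thick, its edges 15 mm in from the lid's. Not to be pushed or gripped
- jar: Loose amber glass jar with steel cap, 56 mm across, 75 mm high, on the bench beside the case's -y side. Origin: centre of its underside. Leave it alone
- tin: Loose shoe cream tin, red and steel, 72 mm across, 30 mm high, on the bench beside the case's -y side. Origin: centre of its underside. Leave it alone
- glue: Loose white glue bottle with red cap, 52 mm across, 120 mm high, on the bench on the lid's side, its axis 95 to 130 mm off the case's +y wall. Origin: centre of its underside. Leave it alone

How it is judged:
On the way, in this order (a step that is already met when the one before it is completed fails the run):
1. the tool flap is folded down (below 0.1 rad) while the lid still stands open (above 1.0 rad) (value of joint flap below 0.1 rad and value of joint lid above 1 rad), for 0.2 s.
2. the lid is shut (below 0.04 rad) over the folded flap (value of joint lid below 0.04 rad and value of joint flap below 0.1 rad), for 0.2 s.
At the end, for the whole second after the job is handed in: The flap is down (under 0.1 rad), the lid is shut over it and at rest (under 0.04 rad, 8 mm at its free edge), and the jar, tin and glue bottle stand upright within 20 mm of where they were (all of step 2 and velocity of joint lid between -0.05 and 0.05 rad/s and distance of each of jar, tin, glue from where it was at the start of the episode below 0.02 m and angle between each of jar, tin, glue's own z axis and vertical below 0.4 rad); the robot touches nothing.
It fails at once if the lid was brought over (below 1.0 rad) while the tool flap was not yet folded down (above 0.12 rad) (value of joint lid below 1 rad and value of joint flap above 0.12 rad).
It fails at once if the lid was slammed (closing faster than 2.5 rad/s) (velocity of joint lid below -2.5 rad/s).
It fails at once if the fingers gripped the lid or flap, or worked on its lined inside (more than 2 N between fingers and lining) (contact force between the fingers and lid_c1 above 2 N or contact force between the fingers and flap_c1 above 2 N or contact force between the fingers and flap_c2 above 2 N or contact force between the fingers and flap_c3 above 2 N).
It fails at once if the jar, tin or glue bottle was lifted, knocked over or shifted by more than 20 mm (distance of any of jar, tin, glue from where it was at the start of the episode above 0.02 m or angle between any of jar, tin, glue's own z axis and vertical above 0.4 rad).
It also fails if it takes over 54 s, if anything falls off the work surface, if the arm or the gripper's body presses on something with over 40 N, if the wrist force passes 120 N, or if a joint passes its speed limit or range.

## Robot

A 7-joint arm with a two-finger parallel gripper is mounted at the origin on the work surface. World frame = base frame: x ahead of the robot, y to its left, z up, the work surface at z = 0. Lengths are in m, angles in rad, forces in N, time in s.
With the tool pointing down it reaches from about 0.35 to 0.9 m from the base axis. Payload 8.1 kg.
Tool frame: the origin (TCP) lies on the centre line of the jaws, within the pads' length; the fingertips stand 17 mm ahead of it and the grasp point (between the pads) lies 2 mm behind it; z points along the fingers, y is the direction in which the jaws open and shut (so a half turn about z gives the same grasp; the last joint's range is limited). The gripper opens to 92 mm and grips with 3 to 60 N. Pads are 19 mm wide; open, the fingers measure 130 mm over their backs; the gripper's body (75 mm by 190 mm) begins 47 mm behind the grasp point.
Start: joints at [1.09, 0.434, 0.025, 1.573, -0.012, 1.134, -0.075], TCP at [0.231, -0.581, 0.244] pointing down, gripper open.
Joint ranges: [-2.62, 2.62], [-0.44, 2.09], [-1.27, 1.32], [0.08, 2.57], [-1.32, 4.46], [0.12, 2], [-2.74, 2.74]. Speed limits (rad/s): [2.22, 2.22, 3.01, 3.01, 3.14, 3.14, 3.14].

## Interface

Orientations are given as a rotation vector (axis times angle).
In Python, from cell import arm, imaging, job gives the robot as it stands.
- The arm moves only by the tool jog_arm, never from a script. Its argument "moves" is a list of rows, each an object with "fingers": the closure, from -1 (fully open) to 1 (shut); "xyz": the shift along the tool's x, y, z in cm, a list of three; "angular": the turn, a rotation vector about the tool's x, y, z in rad, a list of three. In form: [{"fingers": fingers, "xyz": [dx, dy, dz], "angular": [ax, ay, az]}, ...]. A call has 1 to 12 rows; each row is the pose to reach, as a shift and turn from the pose commanded when the call began, along the tool's axes at that moment; what a row does not reach only later rows make up. A row lasts 1/8 s, in which the tool goes at most 62.5 mm and 10.7 degrees, less where a joint would pass 70% of its speed; a pose out of reach is approached as far as the arm can. A call with a gripper value outside its range is refused whole. The fingers move at their own pace and stop on an object; "grip_force" is the grip in N (left out, the last holds). Time passes only in rows, so rows that repeat a pose let the fingers close. It gives the time, the measured TCP pose, the force and the opening at its end, in the units of the state.
- arm.observe(): the state, without advancing time (a new reading comes with each control period).
- imaging.get_image(name): name is "side" or "top"; returns the picture (420x560x3 uint8, red, green, blue); there is no depth.
- imaging.camera_params(name): a dict with "fx", "fy", "cx", "cy" (pixels), "dist" ([k1, k2, p1, p2, k3] as OpenCV has them; the pictures are not rectified), "rvec" (rotation vector, rad) and "tvec" (3), from world to camera coordinates, as OpenCV has them. Camera axes: x right, y down, z forward; pixel columns grow to the right and rows downward; lengths in m; the calibration is good to about 2 mm. A picture is of the moment at which its call begins. camera_params takes no time and is no camera call.
- job.sign_off(): hands the job in, once; it reports no verdict.
The state is a dict: "clock": time; "joints": joint angles; "dq": joint speeds; "joint_efforts": joint torques, N m; "position": TCP position; "ee_rot": TCP orientation; "force": force on the tool from outside, world axes, zero at the start; "ft_torque": the same for the moment, N m; "width": opening from 0.0 (shut) to 1.0 (fully open).
Only numpy, scipy, OpenCV 4.12 (cv2) and the standard library are available. Lean on these libraries where they do the work, as an engineer would, in place of code of your own. Each camera call takes 0.05 s, during which the arm holds its last target. There are 200 camera calls.

## Working session

There is one attempt and no reset: what is moved stays moved. The work goes in short steps, Python scripts to look and compute and a tool call to move; the robot and the scene stay as the last step left them, time stands still between calls to the robot, and variables do not carry over. Pictures are saved under pics/ and viewed, about 8 in all and at most 12, crops included, and the job is handed in when it is done.

Besides the shell and the picture viewer there is one more tool, called after "Emit:" in YAML: its name, and indented under it one key for each argument. jog_arm: Moves the arm, as the interface text tells. Its arguments: {"type":"object","properties":{"moves":{"type":"array"},"grip_force":{"type":"number"}},"required":["moves"]}

```bash
mkdir -p pics
python3 - <<'E'
from cell import arm, imaging
import cv2, numpy as np
print(arm.observe())
for n in("side","top"):
    p=imaging.camera_params(n);print(n,p)
    R=cv2.Rodrigues(np.array(p["rvec"]))[0];print(-R.T@np.array(p["tvec"]))
    cv2.imwrite(f"pics/{n}0.png",imaging.get_image(n)[:,:,::-1])
E
```

```text
{'clock': 0.0, 'joints': array([ 1.09038879,  0.43522497,  0.02496708,  1.5740662 , -0.01158368,
        1.13398748, -0.0751015 ]), 'dq': array([ 3.86239162e-04, -1.67556966e-03,  9.27076407e-05, -1.37411128e-03,
       -1.39389480e-04, -1.11704847e-03,  1.27627146e-03]), 'joint_efforts': array([-4.56086937e-04, -6.67852306e+01,  9.85517576e-01, -3.14450240e+01,
       -6.02394319e-02,  4.28712065e-02,  1.21629478e-04]), 'position': array([ 0.23032909, -0.58050969,  0.2429556 ]), 'ee_rot': array([-3.08427158e+00, -5.89567353e-01,  6.87534721e-04]), 'force': array([-0.3210249 ,  0.11279151, -0.47326831]), 'ft_torque': array([-0.00039608, -0.0052144 , -0.05461528]), 'width': 1.0016716512010315}
side {'fx': 443.3709281916743, 'fy': 443.3709281916743, 'cx': 281.99767618839513, 'cy': 211.37040570300854, 'dist': array([-0.03838602,  0.        ,  0.        ,  0.        ,  0.        ]), 'rvec': array([ 0.62081056,  2.53895952, -1.30499948]), 'tvec': array([ 0.46839574, -0.12098919,  1.12758746])}
[0.87314605 0.65848116 0.55633172]
top {'fx': 468.37327457490323, 'fy': 468.37327457490323, 'cx': 287.79070825387004, 'cy': 218.12453462149156, 'dist': array([-0.16242271,  0.        ,  0.        ,  0.        ,  0.        ]), 'rvec': array([ 2.16853242, -2.17051849,  0.08851434]), 'tvec': array([0.02455359, 0.59216073, 1.07889855])}
[0.49078198 0.01273494 1.1288269 ]
```

View pics/side0.png

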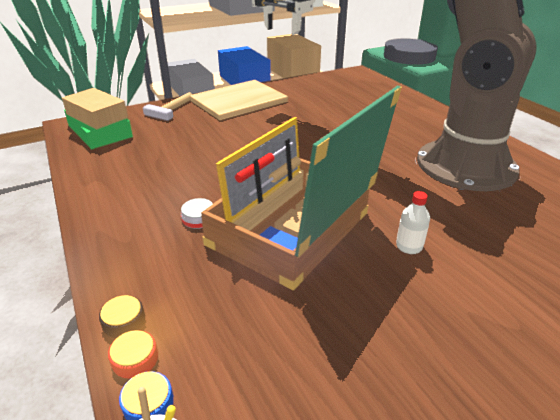

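View pics/top0.png

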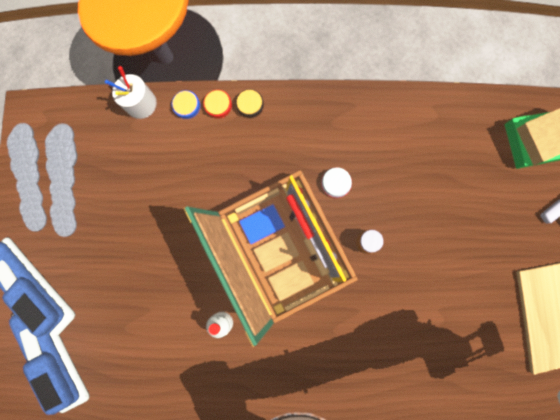

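The side view shows the flap upright, the lid open, the glue bottle at about (412,225) on the lid side and the tin at about (197,213). In the top view the case's -y rim corners are near (301,174) and (355,278), the lid's free-edge corners near (188,209) and (257,343), the tin at (337,182), the jar at (372,241) and the glue cap at (215,328).

```bash
cat > h.py <<'E'
import cv2, numpy as np
from cell import imaging
def cam(n):
    p=imaging.camera_params(n);K=np.array([[p["fx"],0,p["cx"]],[0,p["fy"],p["cy"]],[0,0,1]])
    return K,np.array(p["dist"]),np.array(p["rvec"]),np.array(p["tvec"])
def ray(n,uv):
    K,d,r,t=cam(n);R=cv2.Rodrigues(r)[0]
    q=cv2.undistortPoints(np.array([[uv]],float),K,d)[0,0]
    return -R.T@t,R.T@np.array([q[0],q[1],1])
def onz(n,uv,z):
    c,v=ray(n,uv);return c+v*(z-c[2])/v[2]
def proj(n,P):
    K,d,r,t=cam(n);return cv2.projectPoints(np.array(P,float).reshape(-1,1,3),r,t,K,d)[0][:,0]
def tri(u1,u2):
    a,v=ray("side",u1);b,w=ray("top",u2)
    s=np.linalg.lstsq(np.c_[v,-w],b-a,rcond=None)[0]
    p,q=a+v*s[0],b+w*s[1];return (p+q)/2,np.linalg.norm(p-q)
E
python3 - <<'E'
from h import *
for nm,uv,z in[("rimA",(301,173),.08),("rimB",(355,279),.08),("lidhA",(221,217),.08),("lidhB",(275,321),.08),("tin",(337,182),.03),("jar",(372,241),.075),("glue",(215,328),.12)]:
    print(nm,onz("top",uv,z).round(4))
print("lidfar",tri((397,92),(258,342)),tri((303,246),(222,217)))
t=cv2.imread("pics/top0.png")[150:360,170:400];s=cv2.imread("pics/side0.png")[80:300,180:440]
cv2.imwrite("pics/c.png",np.vstack([cv2.resize(t,(630,575),interpolation=3)]))
cv2.imwrite("pics/d.png",cv2.resize(s,(680,575),interpolation=3))
E
```

```text
rimA [ 0.6903 -0.0066  0.08  ]
rimB [ 0.4506 -0.1265  0.08  ]
lidhA [0.5901 0.1744 0.08  ]
lidhB [0.3578 0.052  0.08  ]
tin [ 0.678 -0.093  0.03 ]
jar [ 0.5357 -0.1666  0.075 ]
glue [0.3468 0.1796 0.12  ]
lidfar (array([0.34183979, 0.07732557, 0.27325952]), np.float64(0.005359890072810215)) (array([0.58557605, 0.17403249, 0.08416075]), np.float64(0.009644703312740928))
```

View pics/c.png

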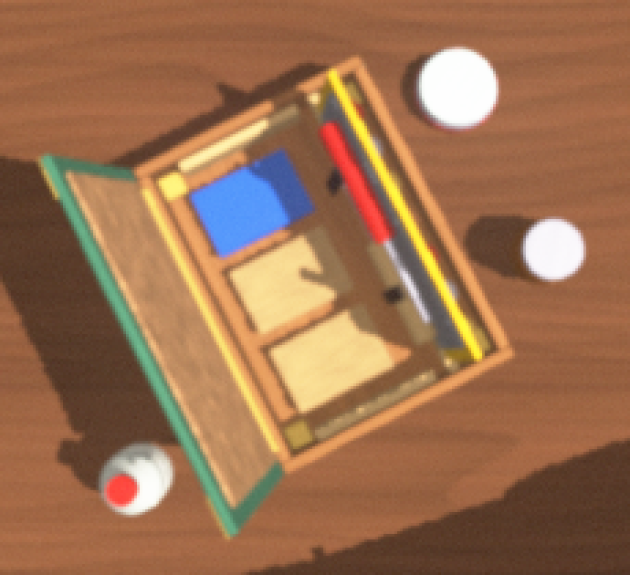

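View pics/d.png

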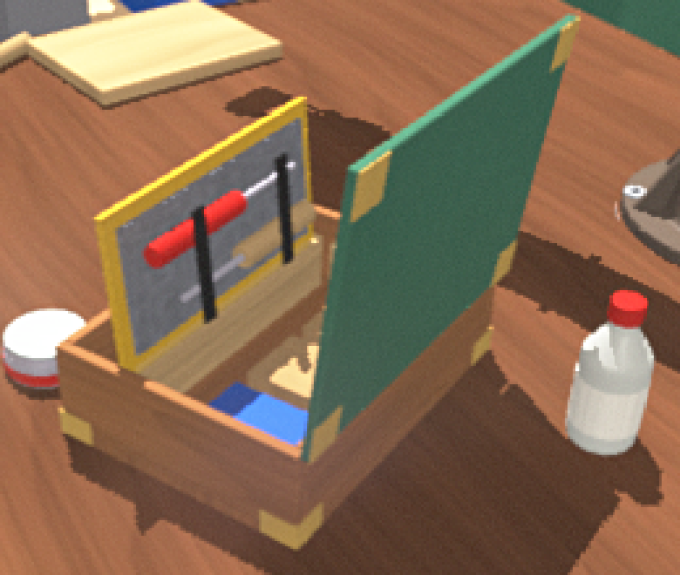

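The crops give sharper corners: rim at crop-top (357,57), (512,352) and (287,468), lid free edge at (42,157) and (230,537). In the side crop the lid free edge runs (352,168) to (575,15) and the flap edge (98,218) to (305,97).

```bash
cat >> h.py <<'E'
T=lambda x,y:(170+(x+.5)/2.739-.5,150+(y+.5)/2.738-.5)
S=lambda x,y:(180+(x+.5)/2.615-.5,80+(y+.5)/2.614-.5)
E
python3 - <<'E'
from h import *
A=onz("top",T(357,57),.08);B=onz("top",T(512,352),.08);C=onz("top",T(287,468),.08);D=onz("side",S(295,548),0);Fb=onz("side",S(62,440),0)
print(A,B,C,D,np.linalg.norm(A-B),np.linalg.norm(B-C))
loc=np.array([[.14,-.105],[-.14,-.105],[-.14,.105],[.14,.105]]);W=np.array([A,B,C,D])[:,:2]
# rigid 2d fit (Kabsch)
l=loc-loc.mean(0);w=W-W.mean(0);U,_,V=np.linalg.svd(l.T@w);R=(V.T@np.diag([1,np.linalg.det(V.T@U.T)])@U.T)
c=W.mean(0)-R@loc.mean(0);yaw=np.arctan2(R[1,0],R[0,0]);print("case",c,yaw,"res",((loc@R.T+c)-W).round(4).tolist())
def tocase(p): return np.r_[R.T@(np.array(p)[:2]-c),p[2]]
for nm,s,t in[("lid+x",S(352,168),T(42,157)),("lid-x",S(575,15),T(230,537)),("flap+x",S(98,218),T(334,70)),("flap-x",S(305,97),T(478,358))]:
    p,e=tri(s,t);print(nm,tocase(p).round(4),"gap",round(e,4))
for nm,uv,z in[("tin",T(457,88),.03),("jar",T(553,249),.075),("glue",T(122,489),.12)]:
    print(nm,tocase(onz("top",uv,z)).round(4),onz("top",uv,z).round(4))
E
```

```text
[ 0.69603173 -0.00438714  0.08      ] [ 0.45230102 -0.13016058  0.08      ] [0.3586237  0.05319262 0.08      ] [0.60346867 0.1835186  0.        ] 0.27426924893045546 0.2058976368069038
case [0.52760628 0.02554087] 0.47636288615163086 res [[0.0041, 0.0008], [-0.001, -0.0018], [-0.0036, 0.0015], [0.0004, -0.0005]]
lid+x [0.1388 0.1347 0.2875] gap 0.0008
lid-x [-0.1412  0.1369  0.2868] gap 0.0001
flap+x [ 0.1169 -0.0719  0.1815] gap 0.0039
flap-x [-0.1218 -0.0673  0.1828] gap 0.0036
tin [ 0.0802 -0.1735  0.03  ] [ 0.6784 -0.0919  0.03  ]
jar [-0.0798 -0.174   0.075 ] [ 0.5365 -0.1657  0.075 ]
glue [-0.0898  0.2216  0.12  ] [0.3462 0.1813 0.12  ]
```

Emit:
jog_arm:
  moves:
    - {"fingers":1,"xyz":[5,-3,-3.4],"angular":[0,0,-0.16]}
    - {"fingers":1,"xyz":[10,-6,-3.4],"angular":[0,0,-0.32]}
    - {"fingers":1,"xyz":[15,-9,-3.4],"angular":[0,0,-0.48]}
    - {"fingers":1,"xyz":[20,-12,-3.4],"angular":[0,0,-0.64]}
    - {"fingers":1,"xyz":[25,-15,-3.4],"angular":[0,0,-0.8]}
    - {"fingers":1,"xyz":[30,-18,-3.4],"angular":[0,0,-0.96]}
    - {"fingers":1,"xyz":[35,-21,-3.4],"angular":[0,0,-1.12]}
    - {"fingers":1,"xyz":[40,-24,-3.4],"angular":[0,0,-1.28]}
    - {"fingers":1,"xyz":[45,-27,-3.4],"angular":[0,0,-1.44]}
    - {"fingers":1,"xyz":[51.4,-30.5,-3.4],"angular":[0,0,-1.6]}
    - {"fingers":1,"xyz":[51.4,-30.5,-3.4],"angular":[0,0,-1.669]}
    - {"fingers":1,"xyz":[51.4,-30.5,-3.4],"angular":[0,0,-1.669]}
  grip_force: 10

```text
clock: 1.6
position: [0.596, -0.1068, 0.2771]
ee_rot: [-1.632, -2.683, 0.0]
force: [-0.3, -0.7, -0.6]
width: 0.003
```

Emit:
jog_arm:
  moves:
    - {"fingers":1,"xyz":[2.0,0,5.5],"angular":[0,0,0]}
    - {"fingers":1,"xyz":[2.9,0,10.5],"angular":[0,0,0]}
    - {"fingers":1,"xyz":[4.5,0,10.7],"angular":[0,0,0]}
    - {"fingers":1,"xyz":[6.2,0,10.8],"angular":[0,0,0]}
    - {"fingers":1,"xyz":[7.9,0,11.0],"angular":[0,0,0]}
    - {"fingers":1,"xyz":[9.1,0,11.1],"angular":[0,0,0]}
    - {"fingers":1,"xyz":[10.3,0,11.2],"angular":[0,0,0]}
    - {"fingers":1,"xyz":[11.4,0,11.5],"angular":[0,0,0]}
    - {"fingers":1,"xyz":[12.4,0,11.9],"angular":[0,0,0]}

```text
clock: 2.72
position: [0.5388, 0.003, 0.1586]
ee_rot: [1.635, 2.682, 0.0]
force: [3.0, -1.4, 1.3]
width: 0.001
```

Run:
```python
from h import *
from cell import arm
o=arm.observe();print(o["position"],o["force"],o["joints"].round(2))
cv2.imwrite("pics/s1.png",imaging.get_image("side")[40:320,120:480,::-1])
```

```text
[0.53879571 0.00303965 0.15859443] [ 3.00628798 -1.37993206  1.34383367] [ 0.28  0.44 -0.52  1.86  0.27  0.91  0.11]
```

View pics/s1.png

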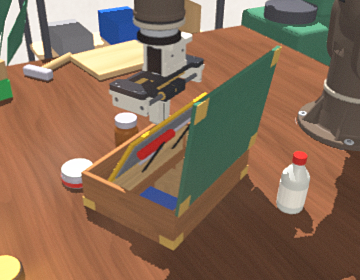

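The crop shows the flap leaning inward with the fingertips on its yellow face, and the lid, jar, tin and glue undisturbed. I'll continue the arc down.

Emit:
jog_arm:
  moves:
    - {"fingers":1,"xyz":[1.0,0,0.6],"angular":[0,0,0]}
    - {"fingers":1,"xyz":[1.9,0,1.2],"angular":[0,0,0]}
    - {"fingers":1,"xyz":[2.7,0,2.0],"angular":[0,0,0]}
    - {"fingers":1,"xyz":[3.4,0,2.9],"angular":[0,0,0]}
    - {"fingers":1,"xyz":[4.0,0,3.9],"angular":[0,0,0]}
    - {"fingers":1,"xyz":[4.5,0,4.9],"angular":[0,0,0]}
    - {"fingers":1,"xyz":[4.9,0,6.2],"angular":[0,0,0]}
    - {"fingers":1,"xyz":[5.0,0,7.1],"angular":[0,0,0]}
    - {"fingers":1,"xyz":[5.0,0,7.6],"angular":[0,0,0]}
    - {"fingers":1,"xyz":[5.0,0,7.8],"angular":[0,0,0]}
    - {"fingers":1,"xyz":[5.0,0,7.8],"angular":[0,0,0]}

```text
clock: 4.15
position: [0.5158, 0.0471, 0.0829]
ee_rot: [1.634, 2.682, -0.001]
force: [-12.6, -1.1, 35.8]
width: 0.005
```

The firm stop at tip z = 0.066 with 36 N means the flap is down. Next: lift clear, check, then cross over the lid.

Emit:
jog_arm:
  moves:
    - {"fingers":1,"xyz":[-0.5,0,-5],"angular":[0,0,0]}
    - {"fingers":1,"xyz":[-1,0,-11],"angular":[0,0,0]}
    - {"fingers":1,"xyz":[-1,0,-17],"angular":[0,0,0]}
    - {"fingers":1,"xyz":[-1,0,-23],"angular":[0,0,0]}
    - {"fingers":1,"xyz":[-1,0,-27.5],"angular":[0,0,0]}
    - {"fingers":1,"xyz":[4,0,-27.5],"angular":[0,0,0]}
    - {"fingers":1,"xyz":[9,0,-27.5],"angular":[0,0,0]}
    - {"fingers":1,"xyz":[14,0,-27.5],"angular":[0,0,0]}
    - {"fingers":1,"xyz":[17.5,0,-27.5],"angular":[0,0,0]}
    - {"fingers":1,"xyz":[17.5,0,-27.5],"angular":[0,0,0]}
    - {"fingers":1,"xyz":[17.5,0,-27.5],"angular":[0,0,0]}

```text
clock: 5.52
position: [0.4364, 0.2015, 0.3556]
ee_rot: [1.636, 2.682, -0.001]
force: [0.4, 0.6, -0.4]
width: 0.004
```

Run:
```python
from h import *
from cell import arm
o=arm.observe();p=o["position"];print(p,o["force"],o["joints"].round(2),o["ee_rot"])
y=.4764;c=np.array([.5276,.0255]);R=np.array([[np.cos(y),-np.sin(y)],[np.sin(y),np.cos(y)]]);print("case xy",R.T@(p[:2]-c))
a=imaging.get_image("side")[40:320,120:480,::-1];b=imaging.get_image("top")[120:400,130:430,::-1]
cv2.imwrite("pics/s2.png",np.hstack([a,b]))
```

```text
[0.43638337 0.20154335 0.35556726] [ 0.41014059  0.64927283 -0.4497728 ] [ 0.05  0.19 -0.69  1.69  0.12  1.31 -0.19] [ 1.63580706e+00  2.68152830e+00 -7.82192567e-04]
case xy [-0.00032931  0.1982716 ]
```

View pics/s2.png

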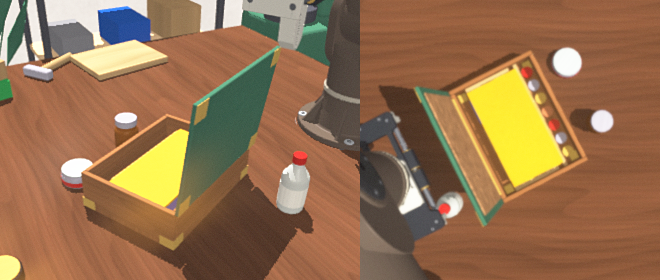

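The flap lies flat, and the lid and loose items have not moved. The tool is behind the lid, so I'll start closing it slowly.

Emit:
jog_arm:
  moves:
    - {"fingers":1,"xyz":[0,0,5],"angular":[0,0,0]}
    - {"fingers":1,"xyz":[-1,0,9.4],"angular":[0,0,0]}
    - {"fingers":1,"xyz":[-3,0,9.4],"angular":[0,0,0]}
    - {"fingers":1,"xyz":[-4.5,0,9.4],"angular":[0,0,0]}
    - {"fingers":1,"xyz":[-5.8,0,9.4],"angular":[0,0,0]}
    - {"fingers":1,"xyz":[-7.2,0,9.4],"angular":[0,0,0]}
    - {"fingers":1,"xyz":[-8.8,0,9.4],"angular":[0,0,0]}
    - {"fingers":1,"xyz":[-10.4,0,9.5],"angular":[0,0,0]}
    - {"fingers":1,"xyz":[-12.0,0,9.8],"angular":[0,0,0]}
    - {"fingers":1,"xyz":[-13.6,0,10.2],"angular":[0,0,0]}

```text
clock: 6.88
position: [0.4989, 0.0804, 0.2535]
ee_rot: [1.635, 2.682, 0.0]
force: [0.8, 4.2, -0.1]
width: 0.005
```

Run:
```python
from h import *
from cell import arm
o=arm.observe();print(o["position"],o["force"],o["joints"].round(2))
cv2.imwrite("pics/s3.png",imaging.get_image("side")[40:320,120:480,::-1])
```

```text
[0.49891942 0.08042409 0.25348142] [ 0.83577795  4.17120327 -0.08685199] [ 0.22  0.3  -0.61  1.81  0.19  1.1   0.02]
```

View pics/s3.png

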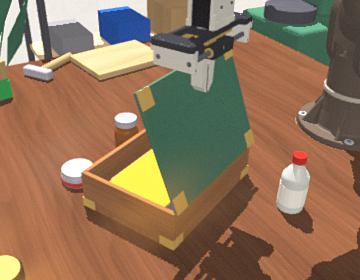

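The picture shows the lid past upright, with the fingertips on its green face. The force is about 4 N, so I'll continue along the arc.

Emit:
jog_arm:
  moves:
    - {"fingers":1,"xyz":[-1.5,0,0.6],"angular":[0,0,0]}
    - {"fingers":1,"xyz":[-3.0,0,1.3],"angular":[0,0,0]}
    - {"fingers":1,"xyz":[-4.4,0,2.2],"angular":[0,0,0]}
    - {"fingers":1,"xyz":[-5.7,0,3.3],"angular":[0,0,0]}
    - {"fingers":1,"xyz":[-6.9,0,4.4],"angular":[0,0,0]}
    - {"fingers":1,"xyz":[-7.9,0,5.7],"angular":[0,0,0]}
    - {"fingers":1,"xyz":[-8.9,0,7.0],"angular":[0,0,0]}
    - {"fingers":1,"xyz":[-9.6,0,8.5],"angular":[0,0,0]}
    - {"fingers":1,"xyz":[-10.3,0,10.0],"angular":[0,0,0]}
    - {"fingers":1,"xyz":[-10.8,0,11.6],"angular":[0,0,0]}

```text
clock: 8.18
position: [0.5479, -0.0149, 0.1367]
ee_rot: [1.635, 2.682, 0.0]
force: [-0.1, 0.4, 0.9]
width: 0.004
```

Emit:
jog_arm:
  moves:
    - {"fingers":1,"xyz":[-0.2,0,0.8],"angular":[0,0,0]}
    - {"fingers":1,"xyz":[-0.3,0,1.6],"angular":[0,0,0]}
    - {"fingers":1,"xyz":[-0.4,0,2.4],"angular":[0,0,0]}
    - {"fingers":1,"xyz":[-0.5,0,3.1],"angular":[0,0,0]}
    - {"fingers":1,"xyz":[-0.5,0,3.5],"angular":[0,0,0]}
    - {"fingers":1,"xyz":[-0.5,0,3.5],"angular":[0,0,0]}
    - {"fingers":1,"xyz":[-0.5,0,3.5],"angular":[0,0,0]}

```text
clock: 9.05
position: [0.5501, -0.0188, 0.105]
ee_rot: [1.634, 2.681, -0.001]
force: [-10.5, -0.5, 30.5]
width: 0.005
```

Emit:
jog_arm:
  moves:
    - {"fingers":1,"xyz":[0,0,-1],"angular":[0,0,0]}
    - {"fingers":1,"xyz":[0,0,-5],"angular":[0,0,0]}
    - {"fingers":1,"xyz":[0,0,-11],"angular":[0,0,0]}
    - {"fingers":1,"xyz":[0,0,-17],"angular":[0,0,0]}
    - {"fingers":1,"xyz":[0,0,-20],"angular":[0,0,0]}
    - {"fingers":1,"xyz":[0,0,-20],"angular":[0,0,0]}
    - {"fingers":1,"xyz":[0,0,-20],"angular":[0,0,0]}

```text
clock: 9.93
position: [0.5496, -0.0191, 0.3018]
ee_rot: [-1.635, -2.682, 0.001]
force: [-0.3, 0.3, 0.5]
width: 0.005
```

Run:
```python
from h import *
from cell import arm
print(arm.observe()["force"])
a=imaging.get_image("side")[40:320,120:480,::-1];b=imaging.get_image("top")[120:400,130:430,::-1]
cv2.imwrite("pics/s4.png",np.hstack([a,b]))
```

```text
[-0.31902696  0.34860152  0.48384195]
```

View pics/s4.png

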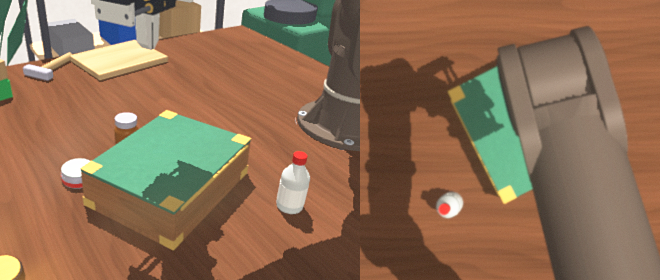

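The lid lies flat and flush on the rim. The jar, tin and glue show at their earlier pixel positions, and the tool is clear.

```bash
python3 -c "
from cell import job
print(job.sign_off())"
```

```text
the job is handed in; nothing more can be done
None
```

The case is closed: I pushed the yellow flap down with the closed fingertips on its outer face, then swung the green lid slowly shut the same way. The job was handed in at about 10 s on the robot's clock, out of the 54 s allowed.

- **Flap:** it stopped firmly with the fingertips at z = 0.066 m, the height expected for a folded flap. A picture taken before I touched the lid showed it lying flat.
- **Lid:** it stopped with the fingertips at z = 0.088 m, the height expected for a shut lid. It was commanded at about 0.8 rad/s, under the 2.5 rad/s limit; I did not measure the lid's speed or angle directly. The last side view shows it flush on the rim.
- **Loose items:** the jar, tin and glue bottle appear upright and unmoved in the side view. In the last top view the arm hid the jar and tin, so for those two I relied on the side view alone.
- **Contact:** the arm ended clear above the case, with about 0.5 N or less on each axis of the wrist force. The firmest pushes, against the two end stops, read about 36 N on the flap and 31 N on the lid.

None of the checks failed. The corner measurements of the case disagreed with its known size by up to about 4 mm, which did not affect the pushes.

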